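# Tip a bulb carton into the labelling outline and square it to the strip

### The job

Push the tall bulb carton near its top with your fingertips so that it topples over and drops lying down inside the masking-tape outline. Then push the lying carton sideways across the bench until its whole long side sits flush against the wooden strip, still inside the outline, and leave it there. Only push: never lift or carry the carton, and leave the other things standing where they are.

Things in the scene. Friction and masses are not known exactly. Their poses are not given: they have to be found in the camera images.
- tall: The taller of two brown cardboard bulb cartons, loose, 60 x 60 mm section, 120 mm high, 90 to 180 g. Stands at the start partly over an end line of the tape outline; tips over when pushed about 50 mm at a height near 100 mm. Origin: centre of its underside. z runs from bottom end to top end (up at the start); x, y are square to its sides; x first points roughly away from the robot (within 17 degrees).
- tall_mid (a point): Centre of the tall carton (half-way along its length, 60 mm from either end, 30 mm from each side face).
- tall_top (a point): Centre of the tall carton's top end face, 120 mm from its bottom end.
- outline: Masking-tape outline on the bench (z = 0), fixed, 150 mm (its x) by 190 mm (y) over its outer edges; tape on three sides, 12 mm wide, flat; wooden strip on the fourth. Origin: its centre, on the bench. x points away from the robot to the strip, y along the strip. It lies left or right of the tall carton, about 100 mm centre to centre, axes within 6 degrees of the carton's.
- strip_face (a point): Middle of the face of the wooden strip that looks into the outline (towards the robot), 12.5 mm above the bench. The strip is fixed, 190 mm long along the outline's y, 25 mm high, 14 mm thick; this face is the plane x = +75 mm in the outline's frame.
- tray: Black parts tray with lamp fittings, fixed, 150 mm (x) by 90 mm (y), 35 mm high, on the other side of the tall carton from the outline. Origin: centre of its underside.
- short: The shorter bulb carton, loose, 60 x 60 mm and 75 mm high, standing beyond the strip's line. Leave it alone. Origin: centre of its underside.
- canister: Steel canister with a perforated lid, loose, 64 mm diameter and 70 mm high, standing beyond the strip's line. Leave it alone. Origin: centre of its underside.
- bottle: Amber bottle with black cap, loose, 56 mm diameter and 150 mm high, standing to the right. Leave it alone. Origin: centre of its underside.
Mind the look-alikes: they are no part of the job. Leave any turquoise or yellow look-alike of the tall alone.

How it is judged:
By the outcome, as a careful person would: the job done as asked, in the order asked, and still so for the second after the job is handed in, with the robot touching nothing.
It also fails if it takes over 45 s, if anything falls off the work surface, if the arm or the gripper's body presses on something with over 40 N, if the wrist force passes 120 N, or if a joint passes its speed limit or range.

### The arm

A 7-joint arm with a two-finger parallel gripper is mounted at the origin on the work surface. World frame = base frame: x ahead of the robot, y to its left, z up, the work surface at z = 0. Lengths are in m, angles in rad, forces in N, time in s.
With the tool pointing down it reaches from about 0.35 to 0.9 m from the base axis. Payload 8.1 kg.
Tool frame: the origin (TCP) lies at the very end of the fingers, on their centre line; the grasp point (between the pads) lies 19 mm behind it; x points along the fingers, y is the direction in which the jaws open and shut, and the axes are right-handed (so a half turn about x gives the same grasp; the last joint's range is limited). The gripper opens to 92 mm and grips with 3 to 60 N. Pads are 19 mm wide; open, the fingers measure 130 mm over their backs; the gripper's body (75 mm by 190 mm) begins 47 mm behind the grasp point.
Start: joints at [-1.337, 0.434, 0.025, 1.573, -0.012, 1.134, -0.075], TCP at [0.207, 0.59, 0.227] pointing down, gripper open.
Joint ranges: [-2.62, 2.62], [-0.44, 2.09], [-1.27, 1.32], [0.08, 2.57], [-1.32, 4.46], [0.12, 2], [-2.74, 2.74]. Speed limits (rad/s): [2.22, 2.22, 3.01, 3.01, 3.14, 3.14, 3.14].

### API

Orientations are given as a rotation vector (axis times angle).
In Python, from cell import * gives the robot as it stands.
- The arm moves only by the shell command python3 -m handwheel 'ROWS' [FORCE]. ROWS is JSON, a list of rows, each a list of 7 numbers: the opening, from 0 (shut) to 1 (fully open), then the shift along the tool's x, y, z in m, then the turn, a rotation vector about the tool's x, y, z in rad. A call has 1 to 10 rows; each row shifts and turns the commanded pose from where the row before left it, along the tool's axes as they then stand; what a row does not reach is not made up. A row lasts 1/10 s, in which the tool goes at most 50 mm and 8.59 degrees, less where a joint would pass 70% of its speed; a pose out of reach is approached as far as the arm can. A call is refused whole if a number of a shift passes 0.05 or a number of a turn 0.15, either way. A call with a gripper value outside its range is refused whole. The fingers move at their own pace and stop on an object; FORCE is the grip in N (left out, the last holds). Time passes only in rows, so rows that do not move let the fingers close. It gives the time, the measured TCP pose, the force and the opening at its end, in the units of the state.
- observe(): the state, without advancing time (a new reading comes with each control period).
- get_image(name): name is "scene" or "top" or "wrist"; returns (picture, depth): 384x512x3 uint8, blue, green, red; 384x512 float32, m along the optical axis (not along the pixel's ray), 0 where there is no reading.
- get_calibration(name): a dict with "camera_matrix" (3x3 intrinsics, pixels), "k1" (the pictures are not rectified: a ray, as slopes to the right and down, at radius r is drawn at 1 + k1 r^2 times it, then the intrinsics apply), "pose" (4x4, takes a point from camera to world coordinates). Camera axes: x right, y down, z forward; pixel columns grow to the right and rows downward; lengths in m; the calibration is good to about 2 mm. A picture is of the moment at which its call begins: read the wrist's pose just before it. get_calibration takes no time and is no camera call; for the wrist camera it gives the pose at the moment of the call.
- sign_off(): hands the job in, once; it reports no verdict.
The state is a dict: "clock": time; "joints": joint angles; "dq": joint speeds; "joint_efforts": joint torques, N m; "position": TCP position; "ee_rot": TCP orientation; "force": force on the tool from outside, world axes, zero at the start; "ft_torque": the same for the moment, N m; "width": opening from 0.0 (shut) to 1.0 (fully open).
Only numpy, scipy, OpenCV 4.12 (cv2) and the standard library are available. Lean on these libraries where they do the work, as an engineer would, in place of code of your own. Each camera call takes 0.05 s, during which the arm holds its last target. There are 200 camera calls.

## Working session

There is one attempt and no reset: what is moved stays moved. The work goes in short steps, Python scripts to look and compute and a shell command to move; the robot and the scene stay as the last step left them, time stands still between calls to the robot, and variables do not carry over. Pictures are saved under pics/ and viewed, about 8 in all and at most 12, crops included, and the job is handed in when it is done.

```bash
mkdir -p pics; cat > h.py <<'E'
from cell import *
import numpy as np, cv2
def ray(c,u,v):
    K=np.array(c["camera_matrix"]);x=(u-K[0,2])/K[0,0];y=(v-K[1,2])/K[1,1]
    a,b=x,y
    for _ in range(20):
        s=1+c["k1"]*(a*a+b*b);a,b=x/s,y/s
    return a,b
def onz(c,u,v,z):
    a,b=ray(c,u,v);T=np.array(c["pose"]);d=T[:3,:3]@[a,b,1];o=T[:3,3]
    return o+d*(z-o[2])/d[2]
def pix(c,P):
    T=np.array(c["pose"]);p=T[:3,:3].T@(np.array(P)-T[:3,3]);a,b=p[0]/p[2],p[1]/p[2];s=1+c["k1"]*(a*a+b*b)
    K=np.array(c["camera_matrix"]);return K[0,0]*a*s+K[0,2],K[1,1]*b*s+K[1,2]
E
python3 - <<'E'
from h import *
o=observe();print(o)
for n in("top","scene"):
    im,d=get_image(n);cv2.imwrite(f"pics/{n}0.png",im);np.save(f"{n}0.npy",d);c=get_calibration(n);print(c)
E
```

```text
{'clock': 0.0, 'joints': array([-1.33661377,  0.43523352,  0.02498747,  1.57413821, -0.01160335,
        1.13402404, -0.07509177]), 'dq': array([-3.46969959e-04, -7.09582794e-04,  1.47312160e-03,  3.50681553e-04,
       -4.84796175e-05, -4.47813129e-04,  7.39260076e-04]), 'joint_efforts': array([-2.55405184e-04, -6.67836142e+01,  9.85257849e-01, -3.14468765e+01,
       -6.04210887e-02,  4.27456037e-02,  2.06310588e-04]), 'position': array([0.20641622, 0.58935238, 0.22592272]), 'ee_rot': array([ 0.26304337,  1.55471005, -0.26565032]), 'force': array([-0.7833929 , -0.01183853,  0.48725489]), 'ft_torque': array([-0.00496009, -0.01128843, -0.02941688]), 'width': 0.9976343793484568}
{'camera_matrix': array([[488.14223113,   0.        , 258.05285026],
       [  0.        , 488.14223113, 193.34532125],
       [  0.        ,   0.        ,   1.        ]]), 'k1': -0.06574372375233911, 'pose': array([[ 3.62404215e-03, -9.84577905e-01,  1.74909166e-01,
         3.89129236e-01],
       [-9.99718478e-01,  5.34211096e-04,  2.37208515e-02,
        -9.92060177e-02],
       [-2.34484647e-02, -1.74945890e-01, -9.84298788e-01,
         9.58712620e-01],
       [ 0.00000000e+00,  0.00000000e+00,  0.00000000e+00,
         1.00000000e+00]])}
{'camera_matrix': array([[360.31268204,   0.        , 256.96052457],
       [  0.        , 360.31268204, 184.61153482],
       [  0.        ,   0.        ,   1.        ]]), 'k1': -0.03466749010922885, 'pose': array([[-0.86563953,  0.36904799, -0.33833679,  0.82891809],
       [ 0.50043258,  0.61706318, -0.60728927,  0.37775401],
       [-0.01534371, -0.69500835, -0.71883792,  0.6663254 ],
       [ 0.        ,  0.        ,  0.        ,  1.        ]])}
```

View pics/top0.png

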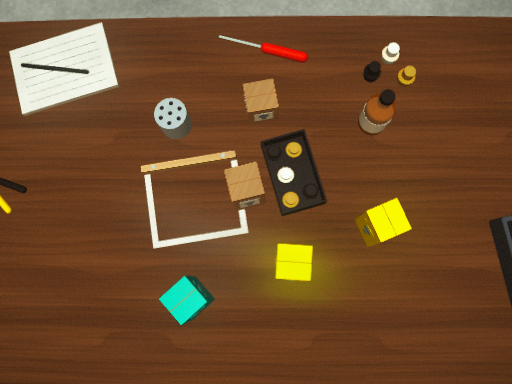

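View pics/scene0.png

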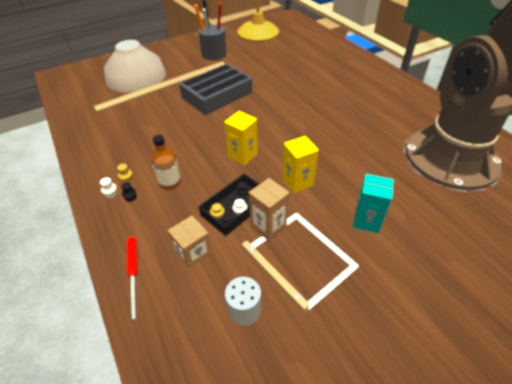

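The top view shows two brown cartons, at (244,185) and (261,97). The first overlaps the outline's end line and stands between the outline and the tray, so it is the tall one. The one at (261,97) is beyond the strip, so it is the short one. The turquoise (185,300) and yellow (294,262), (385,222) cartons are look-alikes. I'll confirm this in an enlarged crop.

```bash
python3 - <<'E'
from h import *
im=cv2.imread("pics/top0.png");cv2.imwrite("pics/crop0.png",cv2.resize(im[125:265,135:335],None,fx=4,fy=4,interpolation=cv2.INTER_CUBIC))
E
```

```text
(no output)
```

View pics/crop0.png

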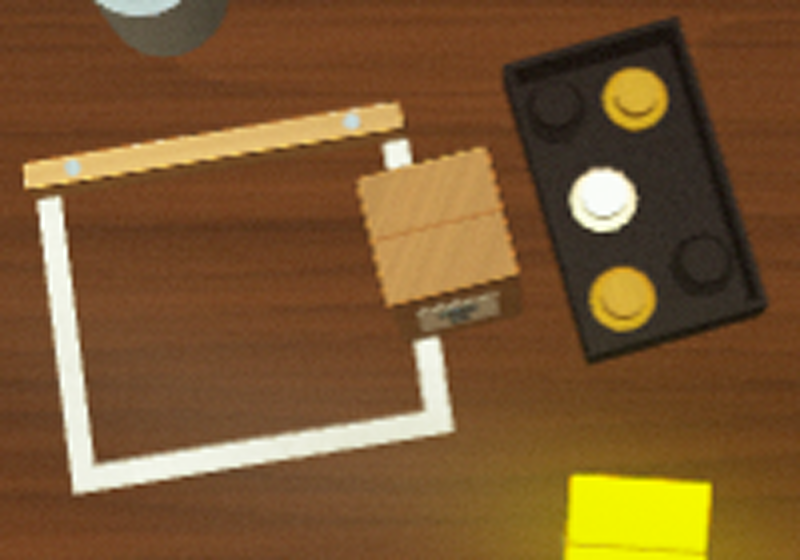

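```bash
python3 - <<'E'
from h import *
c=get_calibration("top")
def P(L,z): return np.array([onz(c,135+x/4-.4,125+y/4-.4,z) for x,y in L])
t=P([(357,181),(487,148),(520,273),(388,306)],.12);print("tall",t.round(4),t.mean(0));print(np.linalg.norm(np.roll(t,1,0)-t,axis=1))
for i,j in((1,0),(2,3)): 
    d=t[j]-t[i];print("yaw y-edge",np.degrees(np.arctan2(-d[0],d[1])))
for i,j in((3,0),(2,1)):
    d=t[j]-t[i];print("yaw x-edge",np.degrees(np.arctan2(d[1],d[0])))
s=P([(25,188),(403,126)],.025);n=P([(75,493),(453,430)],0);e=P([(38,200),(410,140)],0)
y=P([(503,68),(678,20),(765,305),(588,361)],.035)
print("strip front top",s.round(4),"near outer",n.round(4),"far ends of tape",e.round(4),"tray",y.round(4),sep="\n")
for d in(s[0]-s[1],n[0]-n[1]): print(np.degrees(np.arctan2(-d[0],d[1])),np.linalg.norm(d))
D=np.load("top0.npy")
K=np.array(c["pose"])
for u,v in((245,175),(250,190),(261,95),(294,262),(385,222),(185,300)):
    a,b=ray(c,u,v);print(u,v,K[:3,:3]@(np.array([a,b,1])*D[v,u])+K[:3,3])
from scipy.spatial.transform import Rotation as R
print(R.from_rotvec(observe()["ee_rot"]).as_matrix().round(3))
E
```

```text
tall [[ 0.5803 -0.0185  0.12  ]
 [ 0.5951 -0.0758  0.12  ]
 [ 0.539  -0.0904  0.12  ]
 [ 0.5245 -0.0329  0.12  ]] [ 0.55973487 -0.05439727  0.12      ]
[0.05768109 0.05919001 0.05797071 0.05932389]
yaw y-edge 14.504033680628439
yaw y-edge 14.22445532740367
yaw x-edge 14.499196372373712
yaw x-edge 14.630851018520879
strip front top
[[ 0.5989  0.1554  0.025 ]
 [ 0.6297 -0.0316  0.025 ]]
near outer
[[ 0.4503  0.1302  0.    ]
 [ 0.482  -0.0563  0.    ]]
far ends of tape
[[ 0.5982  0.1552  0.    ]
 [ 0.6289 -0.0334  0.    ]]
tray
[[ 0.6563 -0.0811  0.035 ]
 [ 0.6806 -0.1671  0.035 ]
 [ 0.5386 -0.2068  0.035 ]
 [ 0.5116 -0.122   0.035 ]]
9.371072502905777 0.1895088705126605
9.631249576361396 0.1891830369976605
245 175 [ 0.57111538 -0.05587292  0.11923503]
250 190 [ 0.5442395  -0.06486097  0.11933271]
261 95 [ 0.73726852 -0.08285181  0.07483008]
294 262 [ 0.41938719 -0.14064485  0.12019154]
385 222 [ 0.48826729 -0.29907842  0.11640678]
185 300 [0.35480031 0.0439445  0.12095645]
[[-0.     0.331  0.944]
 [-0.001  0.944 -0.331]
 [-1.    -0.001  0.   ]]
```

The crop confirms it: a brown carton whose top is at z=0.12, sitting on the outline's right end line. It is at (0.560, -0.054) with yaw 14.4°. The outline centre is about (0.540, 0.050) with yaw 9.5°. Plan: turn and close the gripper, travel high, then come down on the tray side of the carton.

```bash
python3 -m handwheel '[[0,0,0,0,0.14,0,0],[0,0,0,0,0.14,0,0],[0,0,0,0,0.14,0,0],[0,0,0,0,0.14,0,0],[0,0,0,0,0.14,0,0],[0,0,0,0,0.14,0,0],[0,0,0,0,0.143,0,0],[0,0,0,0,0,0,0],[0,0,0,0,0,0,0]]' 20
cat > go.py <<'E'
import sys
from h import *
from scipy.spatial.transform import Rotation as R
o=observe();M=R.from_rotvec(o["ee_rot"]).as_matrix();t=np.array([float(a) for a in sys.argv[1:4]])
print("pos",o["position"].round(4),"clock",o["clock"],"width",o["width"],"yaw(tool y)",np.degrees(np.arctan2(M[1,1],M[0,1])).round(2),"toolx",M[:,0].round(3))
print("shift tool",(M.T@(t-o["position"])).round(4),"force",o["force"].round(2))
E
python3 go.py 0.575 -0.113 0.226
```

```text
clock: 1.0
position: [0.2064, 0.5897, 0.2264]
ee_rot: [1.019, 1.319, -1.019]
force: [-0.7, 0.1, -0.3]
width: 0.264
pos [0.2064 0.5897 0.2264] clock 1.0 width 0.2644644506524369 yaw(tool y) 14.63 toolx [ 0.    -0.001 -1.   ]
shift tool [0.0009 0.1792 0.7731] force [-0.7   0.06 -0.33]
```

```bash
python3 -m handwheel '[[0,0,0.011,0.045,0,0,0],[0,0,0.011,0.045,0,0,0],[0,0,0.011,0.045,0,0,0],[0,0,0.011,0.045,0,0,0],[0,0,0.011,0.045,0,0,0],[0,0,0.011,0.045,0,0,0],[0,0,0.011,0.045,0,0,0],[0,0,0.011,0.045,0,0,0],[0,0,0.011,0.045,0,0,0]]'
python3 go.py 0.575 -0.113 0.226
```

```text
clock: 1.9
position: [0.4036, 0.2204, 0.227]
ee_rot: [1.02, 1.319, -1.019]
force: [1.0, 0.3, -0.4]
width: 0.007
pos [0.4036 0.2204 0.227 ] clock 1.9 width 0.007388672455584908 yaw(tool y) 14.63 toolx [ 0.001  0.    -1.   ]
shift tool [0.0009 0.0816 0.3658] force [ 1.02  0.32 -0.39]
```

```bash
python3 -m handwheel '[[0,0,0.01,0.045,0,0,0],[0,0,0.01,0.045,0,0,0],[0,0,0.01,0.045,0,0,0],[0,0,0.01,0.045,0,0,0],[0,0,0.01,0.045,0,0,0],[0,0,0.01,0.045,0,0,0],[0,0,0.01,0.045,0,0,0],[0,0,0.01,0.045,0,0,0],[0,0,0,0,0,0,0],[0,0,0,0,0,0,0]]'
python3 go.py 0.575 -0.113 0.102
```

```text
clock: 2.9
position: [0.5698, -0.1082, 0.2263]
ee_rot: [1.022, 1.318, -1.023]
force: [0.0, 0.7, -0.2]
width: 0.006
pos [ 0.5698 -0.1082  0.2263] clock 2.9 width 0.005949474357899343 yaw(tool y) 14.39 toolx [-0.001 -0.    -1.   ]
shift tool [0.1243 0.0039 0.0059] force [ 0.02  0.72 -0.18]
```

```bash
python3 -m handwheel '[[0,0.03,0.001,0.002,0,0,0],[0,0.03,0.001,0.002,0,0,0],[0,0.03,0.001,0.002,0,0,0],[0,0.03,0.001,0,0,0,0],[0,0.004,0,0,0,0,0],[0,0,0,0,0,0,0],[0,0,0,-0.01,0,0,0],[0,0,0,-0.005,0,0,0]]'
python3 go.py 0.56 -0.0545 0.102
python3 - <<'E'
from h import *
im,d=get_image("scene");cv2.imwrite("pics/s1.png",cv2.resize(im[130:300,160:420],None,fx=3,fy=3))
E
```

```text
clock: 3.7
position: [0.5722, -0.0955, 0.1042]
ee_rot: [1.023, 1.317, -1.02]
force: [-0.1, -0.2, -0.3]
width: 0.002
pos [ 0.5722 -0.0955  0.1042] clock 3.7 width 0.001758203182419851 yaw(tool y) 14.46 toolx [ 0.002  0.001 -1.   ]
shift tool [ 0.0022 -0.0016 -0.0428] force [-0.1  -0.18 -0.26]
```

View pics/s1.png

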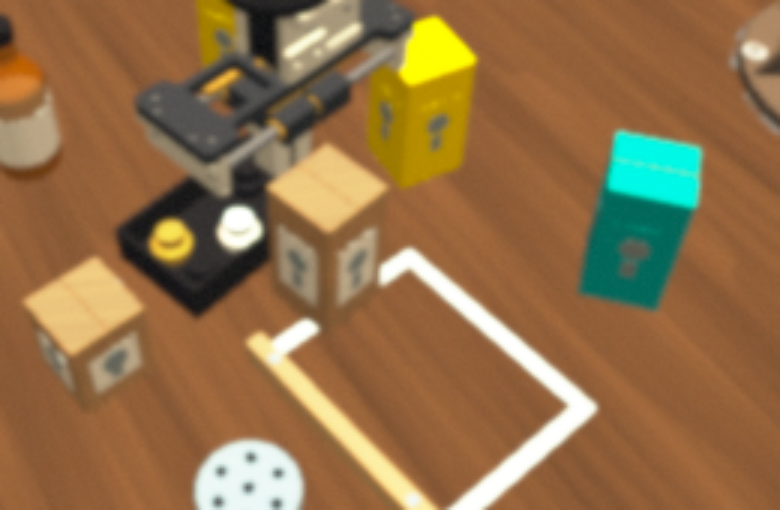

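The closed fingers sit just behind the carton's tray-side face (fingers about (270,160) in the crop), and the carton is still upright. Now I'll push.

```bash
python3 -m handwheel '[[0,0,0,-0.01,0,0,0],[0,0,0,-0.01,0,0,0],[0,0,0,-0.01,0,0,0],[0,0,0,-0.01,0,0,0],[0,0,0,-0.01,0,0,0]]'
python3 -m handwheel '[[0,0,0,-0.01,0,0,0],[0,0,0,0,0,0,0]]'
python3 - <<'E'
from h import *
im,d=get_image("scene");cv2.imwrite("pics/s2.png",cv2.resize(im[130:300,160:420],None,fx=3,fy=3))
E
```

```text
clock: 4.25
position: [0.5588, -0.0474, 0.1027]
ee_rot: [1.022, 1.318, -1.022]
force: [-0.3, -0.8, 0.3]
width: 0.002
clock: 4.45
position: [0.5563, -0.0368, 0.1025]
ee_rot: [1.021, 1.319, -1.021]
force: [-0.1, -0.0, -0.5]
width: 0.002
```

View pics/s2.png

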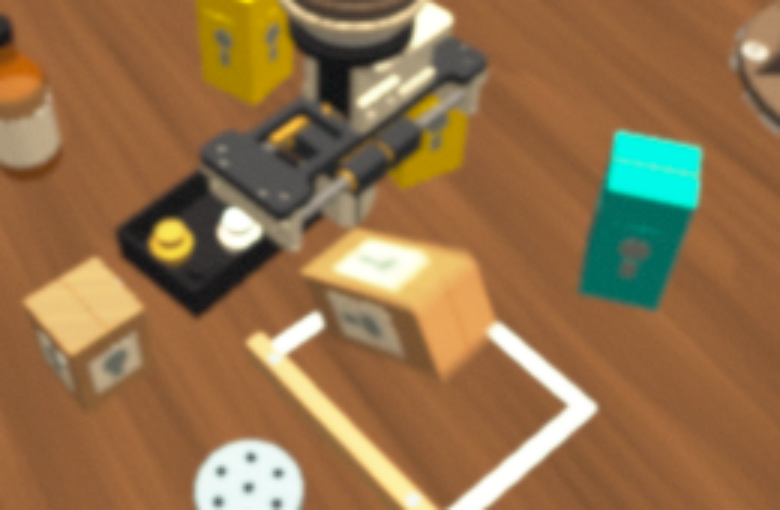

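The carton is past its balance point and falling into the outline. I'll back off and rise, then measure.

```bash
python3 -m handwheel '[[0,-0.02,0,0.02,0,0,0],[0,-0.03,0,0.03,0,0,0],[0.6,-0.03,0,0.03,0,0,0],[0.6,-0.03,0,0.03,0,0,0],[0.6,0,0,0.03,0,0,0],[0.6,0,0,0,0,0,0]]'
python3 - <<'E'
from h import *
im,d=get_image("top");cv2.imwrite("pics/top1.png",im);np.save("top1.npy",d)
cv2.imwrite("pics/crop1.png",cv2.resize(im[125:265,135:335],None,fx=4,fy=4,interpolation=cv2.INTER_CUBIC))
E
```

```text
clock: 5.1
position: [0.5916, -0.1807, 0.2142]
ee_rot: [1.025, 1.31, -1.028]
force: [-0.7, 0.7, -0.5]
width: 0.302
```

View pics/crop1.png

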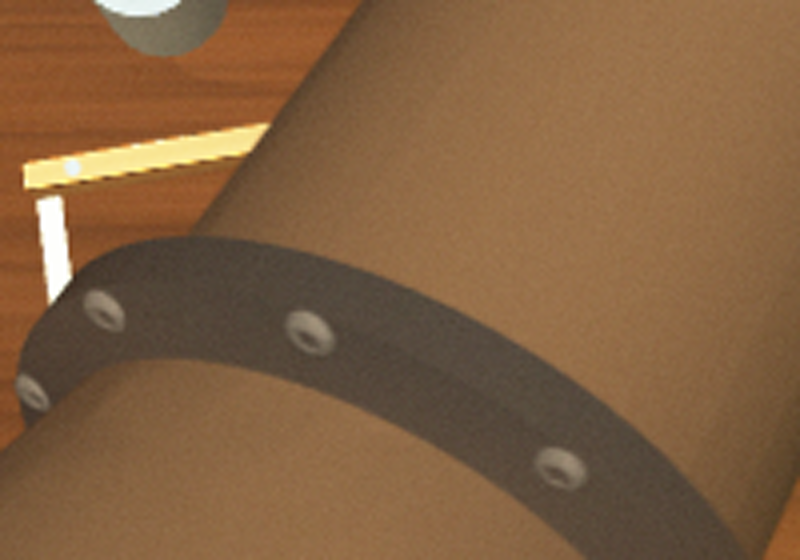

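The arm hides the top view, so I'll use the scene camera, enlarged around the outline.

```bash
python3 - <<'E'
from h import *
im,d=get_image("scene");cv2.imwrite("pics/s3.png",cv2.resize(im[190:315,230:370],None,fx=4.8,fy=4.8,interpolation=cv2.INTER_CUBIC))
E
```

```text
(no output)
```

View pics/s3.png

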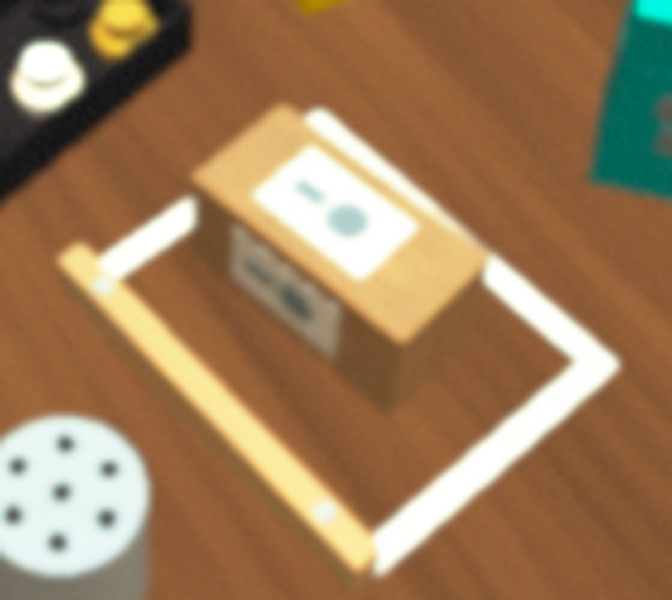

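```bash
python3 - <<'E'
from h import *
c=get_calibration("scene")
t=np.array([onz(c,230+x/4.8-.4,190+y/4.8-.4,.06) for x,y in((283,104),(487,258),(405,341),(193,180))])
C=np.array([.540,.0495]);a=np.radians(9.5);ex=np.array([np.cos(a),np.sin(a)]);ey=np.array([-ex[1],ex[0]])
print(t.round(4));m=t.mean(0)[:2];print("mid",m,"outline",(m-C)@ex,(m-C)@ey);print(np.linalg.norm(np.roll(t,1,0)-t,axis=1))
for i,j in((0,1),(3,2)):
    d=t[j]-t[i];print(np.degrees(np.arctan2(-d[0],d[1])))
s=np.array([onz(c,230+x/4.8-.4,190+y/4.8-.4,z) for x,y,z in((88,245,.025),(376,553,.025),(618,365,0))]);print([( (q[:2]-C)@ex,(q[:2]-C)@ey) for q in s])
E
python3 go.py 0.475 0.02 0.214
```

```text
[[ 0.5248 -0.0291  0.06  ]
 [ 0.4977  0.0851  0.06  ]
 [ 0.5513  0.1003  0.06  ]
 [ 0.5825 -0.0131  0.06  ]]
mid [0.53908053 0.03579571] outline -0.0031687210545961715 -0.013364583658436673
[0.05982509 0.11735095 0.05570226 0.11760736]
13.383499622571968
15.397459528032513
[(np.float64(0.07372719704322873), np.float64(-0.0915532444116111)), (np.float64(0.07867718694146433), np.float64(0.09513932915251384)), (np.float64(-0.07472018468386542), np.float64(0.09477311411862277))]
pos [ 0.591  -0.1756  0.2125] clock 5.2 width 0.3938578510490466 yaw(tool y) 14.25 toolx [-0. -0. -1.]
shift tool [-0.0015 -0.0643 -0.2181] force [-0.17 -0.19 -0.57]
```

The carton lies fully inside the outline, in outline coordinates x≈-3 mm, y≈-13 mm, with yaw about 5° off the strip. Next I'll turn the opened fingers parallel to the strip, still up high, then go behind the carton on the robot side.

```bash
python3 -m handwheel '[[0.6,0,0,0,-0.148,0,0],[0.6,0,0,0,-0.148,0,0],[0.6,0,0,0,-0.148,0,0],[0.6,0,0,0,-0.148,0,0],[0.6,0,0,0,-0.148,0,0],[0.6,0,0,0,-0.148,0,0],[0.6,0,0,0,-0.148,0,0],[0.6,0,0,0,-0.148,0,0],[0.6,0,0,0,-0.148,0,0],[0.6,0,0,0,-0.148,0,0]]'
python3 -m handwheel '[[0.6,0,0,0,0,0,0]]'
python3 go.py 0.482 0.027 0.214
```

```text
clock: 6.2
position: [0.591, -0.1729, 0.2121]
ee_rot: [-0.131, 1.568, 0.133]
force: [1.0, -0.1, -0.6]
width: 0.6
clock: 6.3
position: [0.5911, -0.1732, 0.2122]
ee_rot: [-0.128, 1.568, 0.129]
force: [-0.7, -0.0, 0.4]
width: 0.602
pos [ 0.5911 -0.1732  0.2122] clock 6.3 width 0.6016156065841927 yaw(tool y) 99.39 toolx [-0.001  0.001 -1.   ]
shift tool [-0.0015  0.2154 -0.075 ] force [-0.71 -0.04  0.42]
```

```bash
python3 -m handwheel '[[0.6,0,0.036,-0.0125,0,0,0],[0.6,0,0.036,-0.0125,0,0,0],[0.6,0,0.036,-0.0125,0,0,0],[0.6,0,0.036,-0.0125,0,0,0],[0.6,0,0.036,-0.0125,0,0,0],[0.6,0,0.036,-0.0125,0,0,0],[0.6,0.02,0,0,0,0,0],[0.6,0.03,0,0,0,0,0],[0.6,0.03,0,0,0,0,0],[0.6,0,0,0,0,0,0]]'
python3 go.py 0.482 0.027 0.03
```

```text
clock: 7.3
position: [0.4799, 0.0272, 0.1297]
ee_rot: [-0.124, 1.574, 0.123]
force: [-0.6, -0.4, -0.7]
width: 0.6
pos [0.4799 0.0272 0.1297] clock 7.3 width 0.6002228383725711 yaw(tool y) 99.01 toolx [-0.007 -0.001 -1.   ]
shift tool [ 0.0997 -0.0005  0.0027] force [-0.59 -0.37 -0.68]
```

```bash
python3 -m handwheel '[[0.6,0.025,0,0,0,0,0],[0.6,0.025,0,0,0,0,0],[0.6,0.025,0,0,0,0,0],[0.6,0.025,0,0,0,0,0],[0.6,0,0,0,0,0,0],[0.6,0,0,0,0,0,0]]'
python3 go.py 0.482 0.027 0.03
```

```text
clock: 7.9
position: [0.4833, 0.027, 0.0337]
ee_rot: [-0.125, 1.567, 0.125]
force: [1.0, 0.2, 0.9]
width: 0.6
pos [0.4833 0.027  0.0337] clock 7.9 width 0.6001095361359975 yaw(tool y) 99.09 toolx [-0.  0. -1.]
shift tool [ 0.0037  0.0002 -0.0013] force [1.03 0.22 0.94]
```

```bash
python3 -m handwheel '[[0.6,0.004,0,0.007,-0.007,0,0],[0.6,0,0,0.007,0,0,0],[0.6,0,0,0.007,0,0,0],[0.6,0,0,0.007,0,0,0],[0.6,0,0,0.007,0,0,0],[0.6,0,0,0.007,0,0,0],[0.6,0,0,0.007,0,0,0],[0.6,0,0,0.006,0,0,0],[0.6,0,0,0,0,0,0]]'
python3 go.py 0.5454 0.0377 0.03
python3 -m handwheel '[[0.6,0,0,0.003,0,0,0],[0.6,0,0,0,0,0,0]]'
python3 -m handwheel '[[0.6,0,0,0.003,0,0,0],[0.6,0,0,0,0,0,0]]'
python3 - <<'E'
from h import *
im,d=get_image("scene");cv2.imwrite("pics/s4.png",cv2.resize(im[190:315,230:370],None,fx=4.8,fy=4.8,interpolation=cv2.INTER_CUBIC))
E
```

```text
clock: 8.8
position: [0.5384, 0.0361, 0.0287]
ee_rot: [-0.131, 1.566, 0.131]
force: [-0.2, -0.1, 0.2]
width: 0.602
pos [0.5384 0.0361 0.0287] clock 8.8 width 0.6016397047778351 yaw(tool y) 99.58 toolx [ 0.001  0.    -1.   ]
shift tool [-0.0013  0.0004  0.0071] force [-0.16 -0.06  0.2 ]
clock: 9.0
position: [0.5403, 0.0364, 0.0287]
ee_rot: [-0.131, 1.567, 0.131]
force: [0.7, 0.3, -1.0]
width: 0.598
clock: 9.2
position: [0.5434, 0.0369, 0.0288]
ee_rot: [-0.131, 1.566, 0.131]
force: [0.1, 0.2, -1.1]
width: 0.601
```

View pics/s4.png

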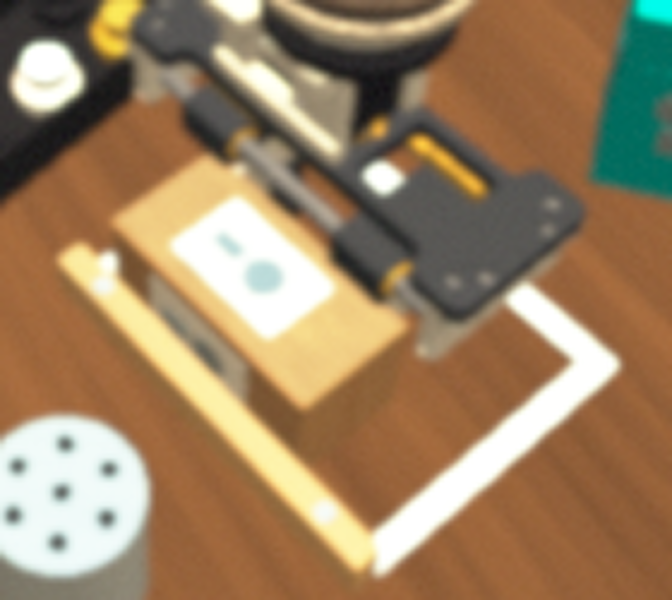

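The carton is upright on its side and parallel to the strip, with a few mm to go. I'll keep going in small steps until the force rises.

```bash
python3 -m handwheel '[[0.6,0,0,0.003,0,0,0],[0.6,0,0,0,0,0,0]]'
python3 -m handwheel '[[0.6,0,0,0.002,0,0,0],[0.6,0,0,0,0,0,0]]'
python3 -m handwheel '[[0.6,0,0,0.002,0,0,0],[0.6,0,0,0,0,0,0]]'
```

```text
clock: 9.45
position: [0.5457, 0.0375, 0.0286]
ee_rot: [-0.131, 1.568, 0.131]
force: [-2.7, 0.7, 1.8]
width: 0.598
clock: 9.65
position: [0.5457, 0.0374, 0.0283]
ee_rot: [-0.131, 1.571, 0.131]
force: [-7.9, -0.3, 6.3]
width: 0.6
clock: 9.85
position: [0.5457, 0.0374, 0.0281]
ee_rot: [-0.131, 1.575, 0.13]
force: [-15.5, -1.1, 10.6]
width: 0.596
```

It is firmly against the strip (about 15 N, no further motion). I'll ease straight back, rise clear, and check.

```bash
python3 -m handwheel '[[0.6,0,0,-0.004,0,0,0],[0.6,0,0,-0.008,0,0,0],[0.6,0,0,-0.02,0,0,0],[0.6,0,0,-0.02,0,0,0],[0.6,-0.03,0,0,0,0,0],[0.6,-0.04,0,0,0,0,0],[0.6,-0.04,0,0,0,0,0],[0.6,-0.04,0,0,0,0,0],[0.6,-0.04,0,0,0,0,0],[0.6,0,0,0,0,0,0]]'
python3 -m handwheel '[[0.6,0,0.045,0,0,0,0],[0.6,0,0.045,0,0,0,0],[0.6,0,0.045,0,0,0,0],[0.6,0,0.045,0,0,0,0],[0.6,0,0.045,0,0,0,0],[0.6,0,0.045,0,0,0,0],[0.6,0,0.045,0,0,0,0],[0.6,0,0.045,0,0,0,0],[0.6,0,0,0,0,0,0]]'
python3 - <<'E'
from h import *
im,d=get_image("top");cv2.imwrite("pics/top2.png",cv2.resize(im[85:255,135:335],None,fx=3.5,fy=3.5,interpolation=cv2.INTER_CUBIC))
E
```

```text
clock: 10.85
position: [0.5019, 0.0297, 0.2241]
ee_rot: [-0.13, 1.556, 0.132]
force: [1.5, -0.5, -1.0]
width: 0.599
clock: 11.75
position: [0.4354, 0.3916, 0.2178]
ee_rot: [-0.135, 1.567, 0.141]
force: [0.9, -0.2, 0.4]
width: 0.596
```

View pics/top2.png

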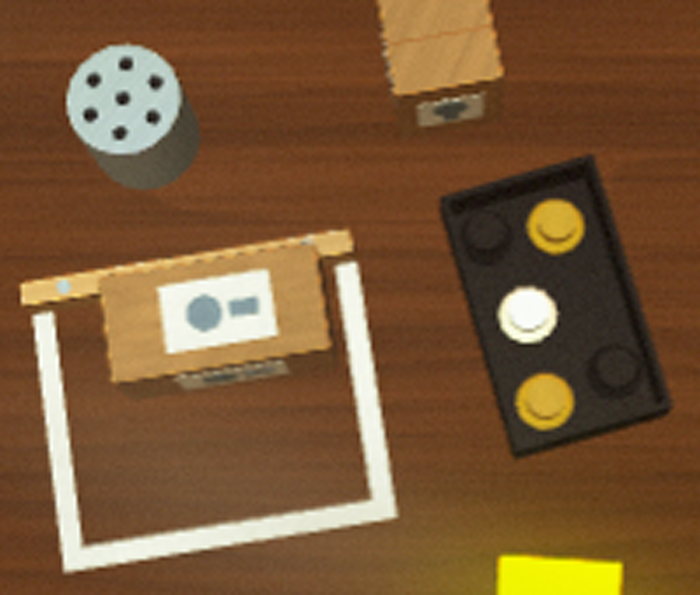

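The top view shows the lying carton (corners (100,276), (319,243), (330,347), (112,382)) along the strip and inside the tape. I'll compute the gap and take one scene check.

```bash
python3 - <<'E'
from h import *
c=get_calibration("top")
C=np.array([.540,.0495]);a=np.radians(9.5);ex=np.array([np.cos(a),np.sin(a)]);ey=np.array([-ex[1],ex[0]])
for x,y in((100,276),(319,243),(330,347),(112,382)):
    p=onz(c,135+x/3.5-.4,85+y/3.5-.4,.06)[:2];print(((p-C)@ex).round(4),((p-C)@ey).round(4))
im,d=get_image("scene");cv2.imwrite("pics/s5.png",cv2.resize(im[200:310,230:360],None,fx=5,fy=5,interpolation=cv2.INTER_CUBIC))
E
```

```text
0.0748 0.0422
0.0729 -0.0784
0.0149 -0.0756
0.0155 0.0432
```

View pics/s5.png

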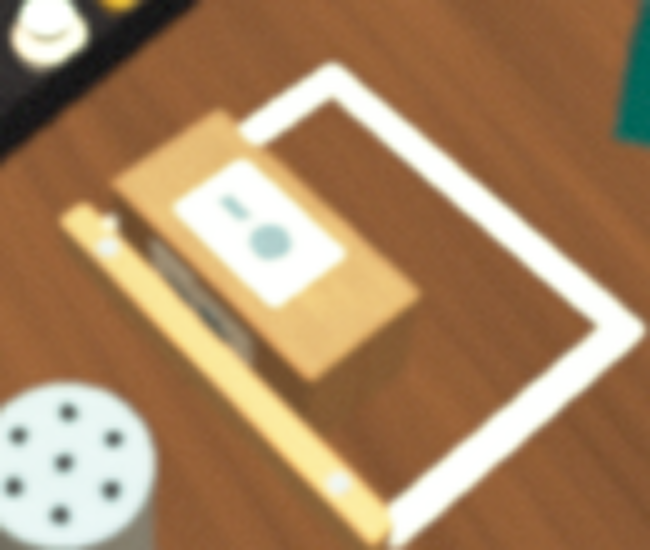

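```bash
python3 - <<'E'
from h import *
c=get_calibration("scene")
q=lambda L,z:np.array([onz(c,230+x/5-.4,200+y/5-.4,z)[:2] for x,y in L])
s=q([(85,203),(390,520)],.025);t=q([(220,110),(420,293),(312,382),(112,185)],.06)
d=(s[1]-s[0]);L=np.linalg.norm(d);d/=L;n=np.array([d[1],-d[0]])
print("strip len",L);print([((p-s[0])@n).round(4) for p in t],[((p-s[0])@d).round(4) for p in t])
E
```

```text
strip len 0.18735396523626371
[np.float64(-0.0596), np.float64(-0.0608), np.float64(-0.0018), np.float64(0.0001)] [np.float64(0.019), np.float64(0.1374), np.float64(0.1393), np.float64(0.0203)]
```

```bash
python3 -c "
from cell import *
o=observe();print(o['clock'],o['position'],o['force']);print(sign_off())"
```

```text
11.85 [0.43812425 0.38520582 0.21781806] [ 0.37926877 -0.49882458  0.51314975]
the job is handed in; nothing more can be done
None
```

I toppled the tall brown carton into the outline with closed fingertips. I then pushed it sideways with the opened fingers until it stopped against the wooden strip at about 15 N, and backed the arm well clear. I handed the job in at about 11.9 s, and the carton was only ever pushed, never lifted.

- **Flush to the strip:** in both cameras the carton's long side lies within 0–2 mm of the strip face. They disagree by 1–2 mm on which end might have a gap, which is about the calibration error.
- **Inside the outline:** the carton spans about −78 to +43 mm along the strip, against ±95 mm for the outline.
- **Other things:** the short carton, canister and tray looked undisturbed in the last pictures. I did not take a final picture of the bottle or the look-alike cartons. My moves were planned clear of them and the force readings showed no contact there.

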